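Break a seized print clamp loose and slide out the board

TASK

The black wing knob of the blue print clamp has seized: break it loose with a short firm twist anticlockwise (seen from above), then turn it on gently until it just comes up against its stop, without dragging the steel stop ring round. Then take the printing board by its wooden handle and slide it straight out from under the raised jaw, and leave it lying flat on the table, wholly clear of the jaw. Do not lift the board, and leave the things around undisturbed.

Things in the scene. Friction and masses are not known exactly. Their poses are not given: they have to be found in the camera images.
- clamp: print clamp, fixed to the table: blue foot 78 x 112 mm, 12 mm high, with the knob's upright stud. Origin on the stud's axis at table height; z up, -x is the front: the board slides out along -x of this frame. Nothing on it but the knob is higher than 58 mm.
- jaw: aluminium jaw plate, 90 x 84 x 7 mm, under the ring. Origin as clamp, but it rises 5 mm for each radian that the knob is loosened. Its front lip (8 mm thick, outer face 50 mm in front of the stud) hangs before the board's rail and holds the board; once the knob is at its stop the rail passes under it.
- knob_grip (a point): middle of the knob's black wing, on its axis, 82 mm above the table. Wing: 56 mm long (x here), 16 mm thick (y), 64 to 93 mm above the table; grip it across y from above. z up; loosens anticlockwise only. Seized: about 0.6 N m breaks it loose, fading within 0.3 rad; beyond 0.5 rad it turns freely (0.04 N m) and stays. Its stop is 1.3 to 2.5 rad from its start: two grasps.
- ring_mark (a point): red mark on the rim of the stop ring, 26 mm from the axis, 57 mm above the table; shows whether the ring has been dragged. It is not where the stop lies.
- board: plywood printing board, 130 x 110 x 10 mm, 0.2 kg, flat on the table, its rear end in the clamp. Origin at the middle of its underside, x towards the clamp (rear), z up.
- board_handle (a point): middle of the board's dark wooden handle, 30 mm in front of the board's middle and 24 mm above the table: a bar 64 mm long across the board (y), 16 mm thick (x), from 10 to 37 mm above the table. Grip it across x from above.
- board_edge (a point): middle of the board's rear edge, 65 mm behind its middle, 5 mm above the table, at the start 22 mm in front of the stud. A rail 6 mm high, 8 mm wide runs across the board's top, 10 mm before this edge. The jaw's lip ends 50 mm in front of the stud, so the board is clear when this edge is well beyond that.
- tube: white used paint tube, 40 x 106 x 26 mm, lying left of the jar; leave alone
- jar: glass jar with black lid, 56 mm across, 75 mm high, standing left of the board; leave alone
- marker: white marker pen with black cap, 17 x 135 x 16 mm, lying left of the tube, in front of the wooden sketch box; leave alone. The box's raised lid stands up to 0.23 m above the table, left of and behind the work: pass well over it.
- tape_roll: roll of masking tape, 100 mm across, 25 mm high, right of the clamp; leave alone
- wing_knob: the black wing knob with its hub; origin as clamp, turns with the wing (x along it). A white dot marks one end of the wing.
- stop_ring: steel stop ring, 54 mm across, 50 to 57 mm above the table, under the knob; origin as clamp. Set differently each time, it hides a stop that blocks the knob at an unknown angle. Held by friction only, it slips round anticlockwise if the knob presses its stop with over 0.3 N m; that must not happen: feel for the stop.

How it is judged:
On the way, in this order (a step that is already met when the one before it is completed fails the run):
1. the knob is broken loose: the jaw has begun to rise, by at least 2.5 mm (0.5 rad), while the board is still in place (height (world z) of jaw above 0.0025 m and x of board_edge in the frame of clamp above -0.035 m), for 0.1 s.
2. the knob bears on its stop (over 1.5 N between knob and stop ring) while the board is still in place (contact force between wing_knob and stop_ring above 1.5 N and x of board_edge in the frame of clamp above -0.035 m), for 0.1 s.
At the end, for the whole second after the job is handed in: The board lies flat and at rest on the table (within 4 mm of it, tilted under 0.05 rad), its rear edge more than 55 mm in front of the stud and so past the jaw's lip; the jaw still stands open (raised over 6 mm) (x of board_edge in the frame of clamp below -0.055 m and height (world z) of board between -0.004 and 0.004 m and angle between board's own z axis and vertical below 0.05 rad and linear speed of board below 0.02 m/s and height (world z) of jaw above 0.006 m); the robot touches nothing.
It fails at once if the stop ring is forced round (its red mark moved more than 3 mm) (distance of ring_mark from where it was at the start of the episode above 0.003 m).
It fails at once if the board is dragged or pushed hard against the jaw (over 15 N) (contact force between board and jaw above 15 N).
It fails at once if the board is lifted off the table (over 20 mm) (height (world z) of board above 0.02 m).
It fails at once if the paint tube, jar, marker or tape roll is moved (over 20 mm) (distance of any of tube, jar, marker, tape_roll from where it was at the start of the episode above 0.02 m).
It also fails if it takes over 72 s, if anything falls off the work surface, if the arm or the gripper's body presses on something with over 40 N, if the wrist force passes 120 N, or if a joint passes its speed limit or range.

ROBOT

A 6-joint arm with a two-finger parallel gripper is mounted at the origin on a cart in front of the work surface, level with it; the furniture and walls round the work are solid. World frame = base frame: x ahead of the robot, y to its left, z up, the work surface at z = 0. Lengths are in m, angles in rad, forces in N, time in s.
With the tool pointing down it reaches from about 0.35 to 0.775 m from the base axis. Payload 5.5 kg.
Tool frame: the origin (TCP) lies where the fingers leave the gripper's body, on its centre line; the fingertips stand env.tip_reach ahead of it and the grasp point (between the pads) lies 54 mm ahead of it (env.tip_reach is the distance from the TCP to the fingertips, in m); z points along the fingers, y is the line along which they close (so a half turn about z gives the same grasp; the last joint's range is limited). The gripper opens to 85 mm and grips with 20 to 120 N. Pads are 22 mm wide; open, the fingers measure 114 mm over their backs; the gripper's body (76 mm by 85 mm) begins 54 mm behind the grasp point. The pads swing forward as they close: fully open they stand 13 mm farther back than shut.
Start: joints at [-1.401, 0.313, 0.046, 1.304, 0, 1.431], TCP at [0.175, -0.548, 0.304] pointing down, gripper open.
Joint ranges: [-2.76, 2.76], [-0.86, 1.69], [-1.03, 1.26], [-2.2, 2.34], [-1.47, 1.5], [-3.14, 3.14]. Speed limits (rad/s): [2.57, 2.57, 3.14, 3.14, 3.14, 3.14].

INTERFACE

Orientations are given as a unit quaternion [w, x, y, z].
In Python, from workcell import status, optics, hand_in, env gives the robot as it stands.
- The arm moves only by the shell command python3 -m handwheel 'ROWS' [FORCE]. ROWS is a JSON object whose one key "deltas" holds a list of rows, each a list of 5 numbers: the opening, from -1 (shut) to 1 (fully open), then the shift along the tool's x, y, z in units of 40 mm (1.0 is 40 mm), then the turn about the tool's z in units of 10 degrees (1.0 is 10 degrees). In form: {"deltas": [[jaw, x, y, z, roll], ...]}. A call has 1 to 20 rows; each row shifts and turns the commanded pose from where the row before left it, along the tool's axes as they then stand; what a row does not reach is not made up. A row lasts 1/8 s, in which the tool goes at most 62.5 mm and 10.7 degrees, less where a joint would pass 70% of its speed; a pose out of reach is approached as far as the arm can. A call is refused whole if a number of a shift passes 1 or a number of a turn 1, either way. A call with a gripper value outside its range is refused whole. The fingers move at their own pace and stop on an object; FORCE is the grip in N (left out, the last holds). Time passes only in rows, so rows that do not move let the fingers close. It gives the time, the measured TCP pose, the force, the opening and the grip force at its end, in the units of the state.
- status.get_state(): the state, without advancing time (a new reading comes with each control period).
- optics.read_camera(name): name is "scene" or "top" or "wrist"; returns a dict with "frame" (384x512x3 uint8, red, green, blue), "depth" (384x512 float32, m along the optical axis (not along the pixel's ray), 0 where there is no reading), "vfov" (degrees; the focal length in pixels is half the picture's height over the tangent of half this angle, whatever the lens; pixels are square), "cx", "cy" (the principal point, pixels), "k1" (the pictures are not rectified: a ray, as slopes to the right and down, at radius r is drawn at 1 + k1 r^2 times it, then the intrinsics apply), "origin" and "attitude" of the camera in the world. Camera axes: x right, y down, z forward; pixel columns grow to the right and rows downward; lengths in m; the calibration is good to about 2 mm. A picture is of the moment at which its call begins.
- hand_in(): hands the job in; it is judged then, once.
The state is a dict: "clock": time; "joint_pos": joint angles; "qvel": joint speeds; "tau": joint torques, N m; "tcp_pos": TCP position; "orientation": TCP orientation; "wrist_force": force on the tool from outside, world axes, zero at the start; "ft_torque": the same for the moment, N m; "finger_gap": finger opening in m; "grip_force": force on a finger pad.
Only numpy, scipy, OpenCV 4.12 (cv2) and the standard library are available. Lean on these libraries where they do the work, as an engineer would, in place of code of your own. Each camera call takes 0.05 s, during which the arm holds its last target. There are 200 camera calls.

## Working session

There is one attempt and no reset: what is moved stays moved. The work goes in short steps, Python scripts to look and compute and a shell command to move; the robot and the scene stay as the last step left them, time stands still between calls to the robot, and variables do not carry over. Pictures are saved under pics/ and viewed, at most 10 in all, crops included, and the job is handed in when it is done.

```bash
ls; mkdir -p pics; cat > h.py <<'E'
import numpy as np,cv2
from scipy.spatial.transform import Rotation as R
from workcell import status,optics,env
def cam(n):
    c=optics.read_camera(n);c['f']=c['frame'].shape[0]/2/np.tan(np.radians(c['vfov'])/2)
    q=np.array(c['attitude'],float)
    c['R']=R.from_quat(q[[1,2,3,0]]).as_matrix() if q.size==4 else q.reshape(3,3)
    return c
def cloud(c):
    h,w=c['depth'].shape;v,u=np.mgrid[:h,:w]
    K=np.array([[c['f'],0,c['cx']],[0,c['f'],c['cy']],[0,0,1.]])
    p=cv2.undistortPoints(np.stack([u,v],-1).reshape(-1,1,2).astype(np.float64),K,np.array([c['k1'],0,0,0.])).reshape(h,w,2)
    d=c['depth'][...,None]
    return np.concatenate([p*d,d],-1)@c['R'].T+np.array(c['origin'])
def save(c,name): cv2.imwrite(f'pics/{name}.png',c['frame'][...,::-1])
E
python3 - <<'E'
from h import *
print(status.get_state(),env.tip_reach)
a=cam('top');b=cam('scene')
print(a['origin'],a['attitude'],a['f'],a['k1'])
cv2.imwrite('pics/a.png',a['frame'][...,::-1]);cv2.imwrite('pics/b.png',b['frame'][...,::-1])
np.savez('top.npz',P=cloud(a),F=a['frame']);np.savez('scene.npz',P=cloud(b),F=b['frame'])
E
```

```text
pics
{'clock': 0.0, 'joint_pos': array([-1.40059349e+00,  3.13989189e-01,  4.50028539e-02,  1.30359731e+00,
        5.83900420e-06,  1.43118760e+00]), 'qvel': array([-0.00204333, -0.00073097,  0.00092487,  0.00125248,  0.00039114,
       -0.00076073]), 'tau': array([-4.48909332e-04, -4.80628395e+01,  2.98530668e+01,  1.95503508e-02,
       -1.10545359e-04, -3.03829793e-06]), 'tcp_pos': array([ 0.17522967, -0.54726124,  0.30302489]), 'orientation': array([-8.93601215e-04,  9.88025678e-01,  1.54286945e-01, -1.07506934e-05]), 'wrist_force': array([0.40916439, 0.63761298, 0.05556606]), 'ft_torque': array([-0.00662076,  0.0180216 ,  0.03826441]), 'grip_force': 0.0, 'finger_gap': 0.08519707028004178} 0.0726
[ 0.2887464  -0.16280643  1.16437246] [ 0.07765298 -0.69751601  0.70754226 -0.08261585] 448.810092336709 -0.02076758384744164
```

View pics/a.png

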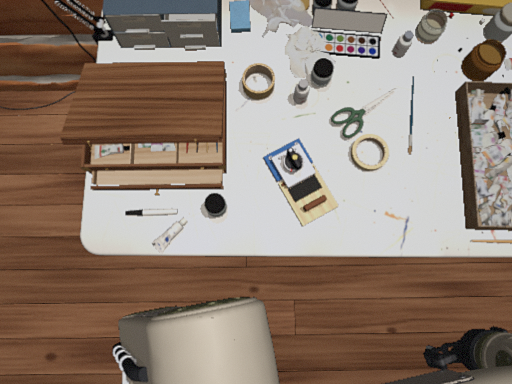

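View pics/b.png

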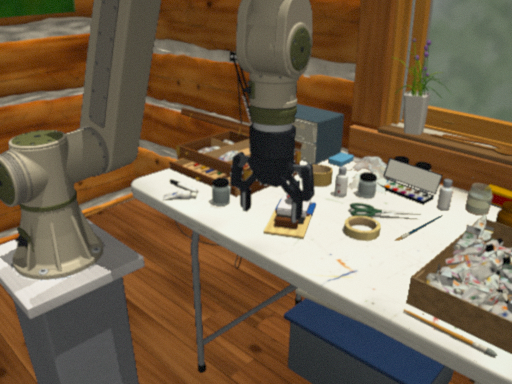

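The top picture shows the clamp with the knob at about (292,160), the board with its handle at (315,203), the jar at (214,204) and the masking tape at (370,152). I'll zoom in and measure.

```bash
python3 - <<'E'
from h import *
d=np.load('top.npz');P=d['P'];F=d['F']
c=F[130:235,250:350];cv2.imwrite('pics/c.png',cv2.resize(c[...,::-1],None,fx=5.7,fy=5.7,interpolation=cv2.INTER_CUBIC))
np.set_printoptions(precision=4,suppress=True)
hsv=cv2.cvtColor(F,cv2.COLOR_RGB2HSV)
roi=np.zeros(F.shape[:2],bool);roi[130:235,250:350]=1
def rect(m,n):
    m&=roi;p=P[m];r=cv2.minAreaRect((p[:,:2]*1000).astype(np.float32));print(n,m.sum(),p.mean(0),r)
z=P[...,2]
print('table z',np.median(z[210:230,250:280]))
rect(z>.075,'knob wing');rect((z>.088),'knob top')
h=(z>.028)&(z<.041)&(np.mgrid[:384,:512][0]>192);rect(h,'handle')
rect((z>.004)&(z<.016)&(hsv[...,0]<35)&(hsv[...,1]>60),'board')
rect((z>.004)&(z<.018)&(hsv[...,0]>95)&(hsv[...,0]<130)&(hsv[...,1]>120),'foot')
red=(((hsv[...,0]<8)|(hsv[...,0]>172))&(hsv[...,1]>120)&(z>.05));rect(red,'red') if (red&roi).any() else 0
S=np.load('scene.npz');P=S['P'];z=P[...,2]
roi=(abs(P[...,0]-.37)<.15)&(abs(P[...,1]+.25)<.15)
rect((z>.075)&(z<.1),'scene knob');
E
```

```text
table z -0.00039953934868630636
knob wing 209 [ 0.5397 -0.2514  0.2964] ((452.9431457519531, -231.852783203125), (45.121055603027344, 353.3780822753906), 74.46920776367188)
knob top 179 [ 0.531  -0.248   0.3324] ((452.9431457519531, -231.852783203125), (45.121055603027344, 353.3780822753906), 74.46920776367188)
handle 150 [ 0.4966 -0.3274  0.036 ] ((496.9186096191406, -327.73516845703125), (16.007230758666992, 63.5889778137207), 27.767505645751953)
board 747 [ 0.5097 -0.3182  0.0101] ((523.2088623046875, -312.10028076171875), (126.51338958740234, 107.93771362304688), 27.545772552490234)
foot 264 [ 0.6212 -0.2437  0.012 ] ((620.541259765625, -261.38421630859375), (73.38603210449219, 108.0099868774414), 29.216066360473633)
red 4 [ 0.5798 -0.2681  0.0624] ((580.9266967773438, -268.2875671386719), (2.7651853561401367, 11.248202323913574), 58.23235321044922)
scene knob 0 [nan nan nan] ((0.0, 0.0), (0.0, 0.0), 0.0)<stdin>:8: RuntimeWarning: Mean of empty slice.
  ret = um.true_divide(
```

View pics/c.png

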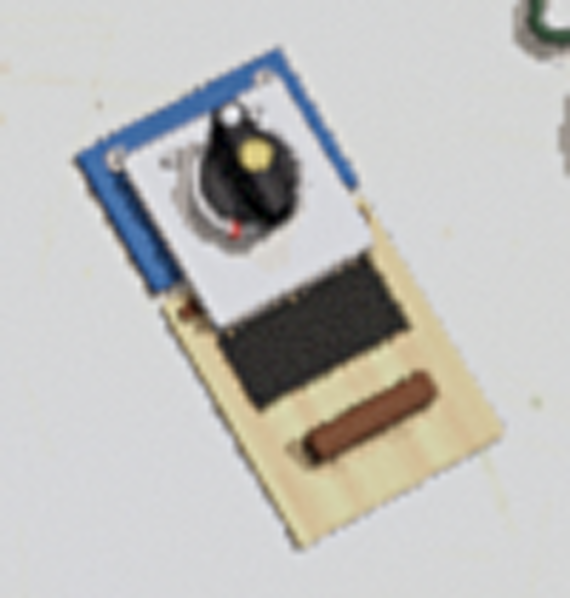

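The crop shows the wing from its white dot at (232,115) to its other end near (270,220). The red mark is at (235,230) and the handle runs from (310,450) to (435,385). Some depth readings came from the arm, so I'll tighten the knob region.

```bash
python3 - <<'E'
from h import *
np.set_printoptions(precision=4,suppress=True)
a=cam('top');P=cloud(a);F=a['frame']
z=P[...,2];xy=P[...,:2]
near=np.hypot(xy[...,0]-.6,xy[...,1]+.273)<.06
for lo in (.07,.08,.086):
    m=near&(z>lo)&(z<.105);p=P[m];r=cv2.minAreaRect((p[:,:2]*1000).astype(np.float32));
    w,V=np.linalg.eigh(np.cov(p[:,:2].T));print(lo,m.sum(),p.mean(0),z[m].max(),r,np.degrees(np.arctan2(V[1,1],V[0,1])),np.sqrt(w*12))
u=np.float32(.5);
dot=near&(F.min(-1)>150)&(z>.07);print('dot',P[dot])
y=near&(F[...,0]>150)&(F[...,2]<140)&(z>.06);print('yellow',P[y])
s=status.get_state();q=s['orientation'];Rt=R.from_quat(q[[1,2,3,0]]).as_matrix();print(Rt,s['tcp_pos'])
E
```

```text
0.07 176 [ 0.599  -0.2721  0.0903] 0.09920732130301846 ((601.14013671875, -273.30322265625), (55.91535949707031, 17.72425651550293), 27.35987091064453) -152.1999598523521 [0.0174 0.0559]
0.08 158 [ 0.5996 -0.2724  0.0919] 0.09920732130301846 ((601.1581420898438, -273.3343505859375), (55.91407012939453, 17.72113037109375), 27.629451751708984) -152.13465314267722 [0.0171 0.0557]
0.086 144 [ 0.6    -0.2727  0.0928] 0.09920732130301846 ((601.040283203125, -273.1091613769531), (55.91407012939453, 17.21278953552246), 27.629451751708984) -152.38074263908314 [0.0163 0.0552]
dot [[ 0.6249 -0.2625  0.0945]
 [ 0.6229 -0.26    0.0927]
 [ 0.6235 -0.2627  0.0907]
 [ 0.6227 -0.265   0.0932]
 [ 0.6197 -0.2598  0.0946]
 [ 0.6207 -0.2626  0.0913]
 [ 0.6193 -0.2647  0.0957]
 [ 0.6171 -0.2622  0.0945]
 [ 0.5813 -0.291   0.0917]]
yellow [[ 0.6058 -0.269   0.0973]
 [ 0.6067 -0.2718  0.0942]
 [ 0.6068 -0.2744  0.0936]
 [ 0.6072 -0.277   0.0921]
 [ 0.604  -0.2667  0.0949]
 [ 0.6037 -0.2691  0.0956]
 [ 0.6037 -0.2716  0.0957]
 [ 0.6046 -0.2744  0.0923]
 [ 0.6033 -0.2764  0.0968]
 [ 0.6053 -0.2797  0.0899]
 [ 0.6026 -0.2695  0.0906]
 [ 0.6026 -0.272   0.0904]
 [ 0.6023 -0.2744  0.0913]
 [ 0.6005 -0.2763  0.0974]
 [ 0.5992 -0.2691  0.0935]
 [ 0.5984 -0.2714  0.096 ]
 [ 0.5992 -0.2742  0.093 ]
 [ 0.5993 -0.2767  0.0926]
 [ 0.5962 -0.2714  0.0948]]
[[ 0.9524  0.3048 -0.0002]
 [ 0.3048 -0.9524  0.0014]
 [ 0.0002 -0.0014 -1.    ]] [ 0.1752 -0.5473  0.3032]
```

Knob axis is at (0.601, -0.273), with the wing at yaw 27.7° (55.9 x 17 mm, top about 93 mm, matching the given sizes). Now I move above it.

```bash
python3 -m handwheel '{"deltas": [[1,0,0,0,-1],[1,0.97,-0.09,0,0],[1,0.97,-0.09,0,0],[1,0.97,-0.09,0,0],[1,0.97,-0.09,0,0],[1,0.97,-0.09,0,0],[1,0.97,-0.09,0,0],[1,0.97,-0.09,0,0],[1,0.97,-0.09,0,0],[1,0.97,-0.09,0,0],[1,0.97,-0.09,0,0],[1,0.97,-0.09,0,0],[1,0.97,-0.09,0,0],[1,0.97,-0.04,0,0],[1,0,0,0,0],[1,0,0,0,0]]}' 120
cat > rel.py <<'E'
import sys
from h import *
# offset of a world target (x,y,z TCP, yaw deg) in tool axes and row units
t=[float(v) for v in sys.argv[1:5]]
s=status.get_state();q=s['orientation'];M=R.from_quat(q[[1,2,3,0]]).as_matrix()
yaw=np.degrees(np.arctan2(M[1,0],M[0,0]))
print('t',round(s['clock'],2),'yaw',yaw.round(2),'q6',s['joint_pos'][5].round(3),'tz',M[:,2].round(4),'pos',s['tcp_pos'].round(4),'shift units',(M.T@(np.array(t[:3])-s['tcp_pos'])/.04).round(3),'roll units',round((yaw-t[3])/10,3))
print('F',s['wrist_force'].round(2),'T',s['ft_torque'].round(3),'gap',s['finger_gap'].round(4),'grip',round(float(s['grip_force']),1))
E
python3 rel.py .601 -.273 .137 27.7
```

```text
clock: 2.15
tcp_pos: [0.6004, -0.2732, 0.3034]
orientation: [-0.0, 0.971, 0.24, -0.001]
wrist_force: [-0.0, 0.2, -0.1]
finger_gap: 0.0854
grip_force: 0.0
t 2.15 yaw 27.76 q6 2.109 tz [-1.3e-03  2.0e-04 -1.0e+00] pos [ 0.6004 -0.2732  0.3034] shift units [0.019 0.006 4.159] roll units 0.006Traceback (most recent call last):
  File "rel.py", line 8, in <module>
    print('F',s['wrist_force'].round(2),'T',s['ft_torque'].round(3),'gap',s['finger_gap'].round(4),'grip',round(float(s['grip_force']),1))
                                                                          ^^^^^^^^^^^^^^^^^^^^^
AttributeError: 'float' object has no attribute 'round'
```

```bash
sed -i "s/s\['finger_gap'\].round(4)/round(s['finger_gap'],4)/" rel.py
python3 -m handwheel '{"deltas": [[1,0.02,0,0.9,0],[1,0,0,0.9,0],[1,0,0,0.9,0],[1,0,0,0.8,0],[1,0,0,0.4,0],[1,0,0,0.25,0],[1,0,0,0,0],[-1,0,0,0,0],[-1,0,0,0,0],[-1,0,0,0,0],[-1,0,0,0,0],[-1,0,0,0,0],[-1,0,0,0,0],[-1,0,0,0,0]]}' 120
python3 rel.py .601 -.273 .137 27.7
```

```text
clock: 3.9
tcp_pos: [0.6009, -0.2712, 0.1387]
orientation: [-0.001, 0.971, 0.24, -0.0]
wrist_force: [-2.9, 5.2, 6.6]
finger_gap: 0.0141
grip_force: 118.9
t 3.9 yaw 27.82 q6 2.11 tz [-0.001   0.0024 -1.    ] pos [ 0.6009 -0.2712  0.1387] shift units [-0.018  0.041  0.042] roll units 0.012
F [-2.86  5.25  6.57] T [0.965 0.641 0.137] gap 0.0141 grip 118.9
```

```bash
python3 -m handwheel '{"deltas": [[-1,0,-0.045,0,-0.6],[-1,0,0,0,-0.8]]}'
python3 rel.py .601 -.273 .137 27.7
python3 -m handwheel '{"deltas": [[-1,0,0,0,-1],[-1,0,0,0,-1],[-1,0,0,0,0]]}'
python3 rel.py .601 -.273 .137 27.7
```

```text
clock: 4.15
tcp_pos: [0.6008, -0.2714, 0.1387]
orientation: [0.001, 0.934, 0.358, 0.0]
wrist_force: [-0.7, -1.4, 3.2]
finger_gap: 0.0137
grip_force: 118.5
t 4.15 yaw 41.94 q6 1.864 tz [ 7.e-04 -8.e-04 -1.e+00] pos [ 0.6008 -0.2714  0.1387] shift units [-0.022  0.033  0.043] roll units 1.424
F [-0.66 -1.42  3.2 ] T [ 0.138  0.113 -0.313] gap 0.0137 grip 118.5
clock: 4.53
tcp_pos: [0.6012, -0.2713, 0.1387]
orientation: [0.001, 0.859, 0.512, 0.0]
wrist_force: [0.1, -0.1, 5.2]
finger_gap: 0.0142
grip_force: 118.4
t 4.53 yaw 61.66 q6 1.52 tz [ 1.4e-03 -7.0e-04 -1.0e+00] pos [ 0.6012 -0.2713  0.1387] shift units [-0.038  0.016  0.043] roll units 3.396
F [ 0.07 -0.11  5.19] T [0.134 0.05  0.031] gap 0.0142 grip 118.4
```

```bash
python3 -m handwheel '{"deltas": [[-1,0,0,0,-0.5],[-1,0,0,0,-0.4],[-1,0,0,0,0],[-1,0,0,0,0]]}' 20
python3 rel.py .601 -.273 .137 27.7
python3 -m handwheel '{"deltas": [[-1,0,0,0,-0.5],[-1,0,0,0,-0.5],[-1,0,0,0,-0.3],[-1,0,0,0,0]]}' 20
python3 rel.py .601 -.273 .137 27.7
```

```text
clock: 5.03
tcp_pos: [0.6013, -0.2714, 0.1387]
orientation: [0.001, 0.816, 0.578, 0.0]
wrist_force: [0.9, 0.4, 5.1]
finger_gap: 0.0145
grip_force: 118.5
t 5.03 yaw 70.57 q6 1.364 tz [ 1.6e-03 -8.0e-04 -1.0e+00] pos [ 0.6013 -0.2714  0.1387] shift units [-0.039  0.006  0.043] roll units 4.287
F [0.88 0.38 5.1 ] T [ 0.14  -0.094 -0.048] gap 0.0145 grip 118.5
clock: 5.52
tcp_pos: [0.6015, -0.2715, 0.1387]
orientation: [0.001, 0.745, 0.667, 0.0]
wrist_force: [2.1, -0.0, 6.1]
finger_gap: 0.0139
grip_force: 118.6
t 5.53 yaw 83.6 q6 1.137 tz [ 2.1e-03 -9.0e-04 -1.0e+00] pos [ 0.6015 -0.2715  0.1387] shift units [-0.039 -0.008  0.042] roll units 5.59
F [ 2.11 -0.02  6.11] T [ 0.071 -0.289 -0.009] gap 0.0139 grip 118.6
```

```bash
python3 -m handwheel '{"deltas": [[0,0,0,0,0],[0,0,0,0,0],[0,0,0,0,0],[0,0,0,0,0]]}' 20
python3 rel.py .601 -.2715 .1385 83.6
python3 -m handwheel '{"deltas": [[-1,0,0,0,0],[-1,0,0,0,0],[-1,0,0,0,0],[-1,0,0,0,0],[-1,0,0,0,0],[-1,0,0,0,0]]}' 20
python3 rel.py .601 -.2715 .1385 83.6
```

```text
clock: 6.02
tcp_pos: [0.6005, -0.2711, 0.1376]
orientation: [-0.0, 0.745, 0.667, -0.0]
wrist_force: [0.1, 0.1, 0.2]
finger_gap: 0.043
grip_force: 0.0
t 6.03 yaw 83.73 q6 1.134 tz [-5.e-04  2.e-04 -1.e+00] pos [ 0.6005 -0.2711  0.1376] shift units [-0.008  0.013 -0.021] roll units 0.013
F [0.09 0.12 0.15] T [ 0.041 -0.024  0.013] gap 0.043 grip 0.0
clock: 6.78
tcp_pos: [0.6014, -0.2713, 0.1381]
orientation: [0.001, 0.745, 0.668, 0.0]
wrist_force: [6.5, -0.1, -1.8]
finger_gap: 0.0154
grip_force: 25.4
t 6.78 yaw 83.76 q6 1.134 tz [ 1.6e-03 -3.0e-04 -1.0e+00] pos [ 0.6014 -0.2713  0.1381] shift units [-0.006 -0.01  -0.011] roll units 0.016
F [ 6.54 -0.12 -1.8 ] T [-0.006 -0.885 -0.077] gap 0.0154 grip 25.4
```

```bash
cat > ok.py <<'E'
from h import *
s=status.get_state();q=s['orientation'];M=R.from_quat(q[[1,2,3,0]]).as_matrix()
print('yaw %.2f'%np.degrees(np.arctan2(M[1,0],M[0,0])),'F',s['wrist_force'].round(1),'T',s['ft_torque'].round(3),'tcp',s['tcp_pos'].round(4))
raise SystemExit(abs(s['ft_torque'][2])>.13)
E
python3 -m handwheel '{"deltas": [[-1,0,0.035,0,0],[-1,0,0,0,0]]}' >/dev/null; python3 ok.py
python3 -m handwheel '{"deltas": [[-1,0,0,0,-0.3],[-1,0,0,0,-0.3],[-1,0,0,0,0]]}'>/dev/null; python3 ok.py &&
python3 -m handwheel '{"deltas": [[-1,0,0,0,-0.3],[-1,0,0,0,-0.3],[-1,0,0,0,0]]}'>/dev/null && python3 ok.py
```

```text
yaw 83.74 F [0.9 0.4 1.1] T [ 0.034 -0.064 -0.023] tcp [ 0.6017 -0.2714  0.1381]
yaw 89.72 F [-0.1  1.   1.7] T [ 0.044 -0.141  0.026] tcp [ 0.6018 -0.2714  0.1381]False
False
```

```bash
sed -i 's/raise SystemExit(\(.*\))$/raise SystemExit(int(\1))/' ok.py
python3 -m handwheel '{"deltas": [[-1,0,0,0,-0.3],[-1,0,0,0,-0.3]]}'>/dev/null; python3 ok.py &&
python3 -m handwheel '{"deltas": [[-1,0,0,0,-0.2],[-1,0,0,0,-0.2]]}'>/dev/null && python3 ok.py &&
python3 -m handwheel '{"deltas": [[-1,0,0,0,-0.2],[-1,0,0,0,-0.2]]}'>/dev/null && python3 ok.py &&
python3 -m handwheel '{"deltas": [[-1,0,0,0,-0.2],[-1,0,0,0,-0.2]]}'>/dev/null && python3 ok.py &&
python3 -m handwheel '{"deltas": [[-1,0,0,0,-0.2],[-1,0,0,0,-0.2]]}'>/dev/null && python3 ok.py
```

```text
yaw 95.78 F [0.4 1.2 2.1] T [ 0.056 -0.134 -0.013] tcp [ 0.6019 -0.2714  0.1381]
yaw 99.81 F [0.4 0.7 1.1] T [ 0.08   0.004 -0.018] tcp [ 0.602  -0.2713  0.138 ]
yaw 103.86 F [-0.1  0.6  3.3] T [ 0.115  0.1   -0.038] tcp [ 0.602  -0.2713  0.138 ]
yaw 107.88 F [-0.7  0.9  3.2] T [ 0.223  0.06  -0.099] tcp [ 0.6021 -0.2713  0.1381]
yaw 111.88 F [-0.1  0.7  3.8] T [ 0.253  0.145 -0.049] tcp [ 0.6021 -0.2713  0.1381]
```

```bash
s() { python3 ok.py; }
for i in 1; do
python3 -m handwheel '{"deltas": [[-1,0,0,0,-0.2],[-1,0,0,0,0]]}'>/dev/null && s &&
python3 -m handwheel '{"deltas": [[-1,0,0,0,-0.2],[-1,0,0,0,0]]}'>/dev/null && s &&
python3 -m handwheel '{"deltas": [[-1,0,0,0,-0.2],[-1,0,0,0,0]]}'>/dev/null && s &&
python3 -m handwheel '{"deltas": [[-1,0,0,0,-0.2],[-1,0,0,0,0]]}'>/dev/null && s &&
python3 -m handwheel '{"deltas": [[-1,0,0,0,-0.2],[-1,0,0,0,0]]}'>/dev/null && s &&
python3 -m handwheel '{"deltas": [[-1,0,0,0,-0.2],[-1,0,0,0,0]]}'>/dev/null && s &&
python3 -m handwheel '{"deltas": [[-1,0,0,0,-0.2],[-1,0,0,0,0]]}'>/dev/null && s &&
python3 -m handwheel '{"deltas": [[-1,0,0,0,-0.2],[-1,0,0,0,0]]}'>/dev/null && s
done
```

```text
yaw 113.79 F [-0.9  2.   4.6] T [0.285 0.128 0.024] tcp [ 0.6022 -0.2713  0.138 ]
yaw 115.83 F [0.1 1.2 5.5] T [0.331 0.106 0.056] tcp [ 0.6022 -0.2713  0.138 ]
yaw 117.83 F [-0.1  2.   6. ] T [ 0.339  0.085 -0.005] tcp [ 0.6022 -0.2713  0.138 ]
yaw 119.81 F [-0.6  1.8  4.8] T [0.315 0.02  0.022] tcp [ 0.6023 -0.2713  0.138 ]
yaw 121.81 F [-0.2  1.1  6.2] T [ 0.351 -0.012  0.025] tcp [ 0.6023 -0.2713  0.138 ]
yaw 123.84 F [0.1 1.2 4.6] T [0.399 0.037 0.066] tcp [ 0.6023 -0.2712  0.138 ]
yaw 125.83 F [0.5 3.3 4.6] T [ 0.426 -0.014  0.058] tcp [ 0.6023 -0.2712  0.138 ]
yaw 127.85 F [0.9 2.7 5. ] T [ 0.428 -0.084  0.073] tcp [ 0.6023 -0.2712  0.138 ]
```

```bash
sed -i 's/abs(s\[.ft_torque.\]\[2\])>.13/not -.05<s["ft_torque"][2]<.16/' ok.py; s() { python3 ok.py; }
python3 -m handwheel '{"deltas": [[-1,0.015,0.012,0,0],[-1,0,0,0,0]]}'>/dev/null && s &&
python3 -m handwheel '{"deltas": [[-1,0,0,0,-0.2],[-1,0,0,0,0]]}'>/dev/null && s &&
python3 -m handwheel '{"deltas": [[-1,0,0,0,-0.2],[-1,0,0,0,0]]}'>/dev/null && s &&
python3 -m handwheel '{"deltas": [[-1,0,0,0,-0.2],[-1,0,0,0,0]]}'>/dev/null && s &&
python3 -m handwheel '{"deltas": [[-1,0,0,0,-0.2],[-1,0,0,0,0]]}'>/dev/null && s &&
python3 -m handwheel '{"deltas": [[-1,0,0,0,-0.2],[-1,0,0,0,0]]}'>/dev/null && s &&
python3 -m handwheel '{"deltas": [[-1,0,0,0,-0.2],[-1,0,0,0,0]]}'>/dev/null && s &&
python3 -m handwheel '{"deltas": [[-1,0,0,0,-0.2],[-1,0,0,0,0]]}'>/dev/null && s
```

```text
yaw 127.77 F [ 0.1 -0.6  4.6] T [-0.173 -0.114  0.039] tcp [ 0.6023 -0.2711  0.138 ]
yaw 129.78 F [ 1.2 -2.6  3.6] T [-0.341 -0.264  0.054] tcp [ 0.6023 -0.2711  0.138 ]
yaw 131.78 F [ 2.9 -2.7  4. ] T [-0.478 -0.358 -0.032] tcp [ 0.6024 -0.271   0.1381]
yaw 133.77 F [ 3.7 -2.6  2.5] T [-0.617 -0.549 -0.149] tcp [ 0.6024 -0.2709  0.138 ]
```

```bash
for i in 1; do
python3 -m handwheel '{"deltas": [[-1,0,0,0,0]]}'>/dev/null; python3 ok.py
python3 -m handwheel '{"deltas": [[-1,0,0,0,0]]}'>/dev/null; python3 ok.py
python3 -m handwheel '{"deltas": [[-1,0,0,0,-0.05],[-1,0,0,0,0]]}'>/dev/null; python3 ok.py; done
python3 - <<'E'
from h import *
c=cam('top');F=c['frame'][135:185,265:320];cv2.imwrite('pics/d.png',cv2.resize(F[...,::-1],None,fx=8,fy=8,interpolation=cv2.INTER_CUBIC))
w=cam('wrist');cv2.imwrite('pics/w.png',w['frame'][...,::-1])
P=cloud(c);n=(np.hypot(P[...,0]-.57,P[...,1]+.29)<.012);print('jaw front z',np.median(P[n][:,2]))
P0=np.load('top.npz')['P'];n=(np.hypot(P0[...,0]-.57,P0[...,1]+.29)<.012);print('before',np.median(P0[n][:,2]))
E
```

```text
yaw 133.74 F [ 3.8 -3.7  2.9] T [-0.67  -0.574 -0.117] tcp [ 0.6024 -0.2709  0.138 ]
yaw 133.74 F [ 4.3 -3.   3. ] T [-0.776 -0.598 -0.107] tcp [ 0.6024 -0.2709  0.138 ]
yaw 134.23 F [ 3.6 -3.2  2.7] T [-0.717 -0.665 -0.239] tcp [ 0.6024 -0.2709  0.138 ]
jaw front z 0.5615825535543114
before 0.03519742245869373
```

View pics/w.png

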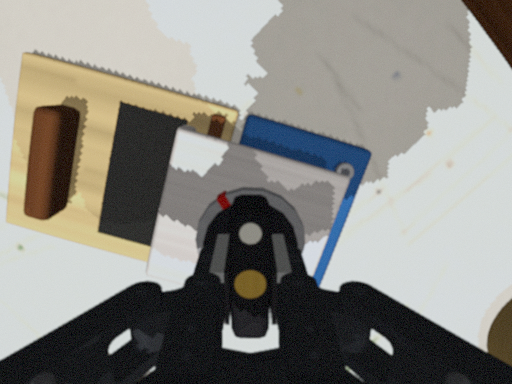

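The wrist view shows the wing square in the fingers (dot at (250,233), axis cap at (250,285)) and the red mark in view at (223,201). I'll average the torque while holding, then measure the mark.

```bash
cat > red.py <<'E'
from h import *
c=cam('wrist');P=cloud(c);h=cv2.cvtColor(c['frame'],cv2.COLOR_RGB2HSV)
m=((h[...,0]<6)|(h[...,0]>174))&(h[...,1]>150)&(h[...,2]>90);m[:, :180]=0;m[:,300:]=0;m[:150]=0
print('red',m.sum(),np.median(P[m],0).round(4),'px',np.argwhere(m).mean(0).round(2))
j=P[150:180,185:205].reshape(-1,3);print('jaw top z',np.median(j[:,2]).round(4))
E
python3 red.py
for i in 1; do
python3 -m handwheel '{"deltas": [[-1,0,0,0,0]]}'>/dev/null; python3 ok.py
python3 -m handwheel '{"deltas": [[-1,0,0,0,0]]}'>/dev/null; python3 ok.py
python3 -m handwheel '{"deltas": [[-1,0,0,0,0]]}'>/dev/null; python3 ok.py; done
```

```text
red 105 [ 0.5767 -0.2643  0.0572] px [201.11 222.9 ]
jaw top z 0.0428
yaw 134.23 F [ 5.2 -3.3  2.8] T [-0.773 -0.643 -0.144] tcp [ 0.6024 -0.2709  0.138 ]
yaw 134.24 F [ 3.6 -3.3  2.1] T [-0.707 -0.621 -0.138] tcp [ 0.6024 -0.2709  0.1381]
yaw 134.23 F [ 4.  -3.4  2.8] T [-0.746 -0.625 -0.194] tcp [ 0.6024 -0.2709  0.138 ]
```

```bash
for i in 1; do
python3 -m handwheel '{"deltas": [[-1,0,0,0,-0.08],[-1,0,0,0,0]]}'>/dev/null; python3 ok.py
python3 -m handwheel '{"deltas": [[-1,0,0,0,0]]}'>/dev/null; python3 ok.py
python3 -m handwheel '{"deltas": [[-1,0,0,0,0]]}'>/dev/null; python3 ok.py; done; python3 red.py
python3 - <<'E'
from h import *
c=cam('top');F=np.load('top.npz')['F'];h=cv2.cvtColor(F,cv2.COLOR_RGB2HSV)
m=((h[...,0]<8)|(h[...,0]>172))&(h[...,1]>100);m[:165]=0;m[176:]=0;m[:,284:]&=True;m[:,:284]=0;m[:,300:]=0
a=np.argwhere(m);print(a)
u=a[:,::-1].mean(0);K=np.array([[c['f'],0,c['cx']],[0,c['f'],c['cy']],[0,0,1.]])
p=cv2.undistortPoints(u.reshape(1,1,2),K,np.array([c['k1'],0,0,0.])).ravel()
d=c['R']@np.r_[p,1];o=np.array(c['origin']);print(o+d*(.057-o[2])/d[2])
E
```

```text
yaw 135.03 F [ 3.6 -3.4  1.6] T [-0.776 -0.688 -0.237] tcp [ 0.6025 -0.2709  0.1381]
yaw 135.03 F [ 3.9 -3.6  3.2] T [-0.703 -0.7   -0.232] tcp [ 0.6024 -0.2709  0.138 ]
yaw 135.03 F [ 5.5 -2.6  3.2] T [-0.732 -0.716 -0.212] tcp [ 0.6025 -0.2708  0.138 ]
red 105 [ 0.5766 -0.2642  0.0571] px [200.74 223.5 ]
jaw top z 0.0428
[[165 294]
 [168 291]
 [169 291]
 [170 291]
 [171 290]
 [171 291]]
[ 0.58061164 -0.26750577  0.057     ]
```

The stop is confirmed: torque climbs steeply with no more turning, and the ring mark is where it was at the start. I'll relieve, release and lift.

```bash
python3 -m handwheel '{"deltas": [[-1,0,0,0,0.2],[0,0,0,0,0],[0,0,0,0,0],[0,0,0,0,0],[0,0,0,-0.8,0],[0,0,0,-0.8,0],[0,0,0,-0.8,0.75],[0,0,0,0,0.8],[0,0,0,0,0]]}'
python3 rel.py .4968 -.3275 .087 117.7
python3 - <<'E'
from h import *
c=cam('wrist');cv2.imwrite('pics/w2.png',c['frame'][...,::-1]);P=cloud(c);F=c['frame'].astype(int)
z=P[...,2]
m=(z>.030)&(z<.042)&(F[...,0]>F[...,2]*1.5)&(F[...,0]<150)&(np.hypot(P[...,0]-.497,P[...,1]+.327)<.05)
print('handle',m.sum(),P[m].mean(0),cv2.minAreaRect((P[m][:,:2]*1000).astype(np.float32)))
m=(z>.086)&(z<.1)&(np.hypot(P[...,0]-.601,P[...,1]+.272)<.04)&(F.max(-1)<90);print('wing',m.sum(),cv2.minAreaRect((P[m][:,:2]*1000).astype(np.float32)))
E
python3 red.py
```

```text
clock: 14.4
tcp_pos: [0.6019, -0.2704, 0.234]
orientation: [-0.0, 0.518, 0.856, 0.0]
wrist_force: [0.0, -0.1, -1.3]
finger_gap: 0.0431
grip_force: 0.0
t 14.4 yaw 117.65 q6 0.544 tz [-1.e-04  1.e-04 -1.e+00] pos [ 0.6019 -0.2704  0.234 ] shift units [-0.045 -2.99   3.676] roll units -0.005
F [ 0.   -0.09 -1.3 ] T [-0.008 -0.019  0.013] gap 0.0431 grip 0.0
handle 1418 [ 0.49686655 -0.32270724  0.03554527] ((496.3608093261719, -324.3142395019531), (15.829706192016602, 62.98787307739258), 27.571714401245117)
wing 1413 ((600.1104736328125, -269.716796875), (16.02142333984375, 54.38502883911133), 41.57350158691406)
red 22 [ 0.5767 -0.2641  0.0573] px [168.36 225.86]
jaw top z 0.0423
```

View pics/w2.png

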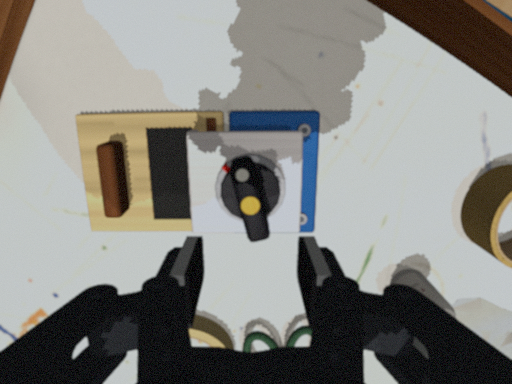

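The wrist view shows the wing freed and the jaw raised, the red mark in place at (226,168), and the handle at (113,180). Now to the handle.

```bash
python3 -m handwheel '{"deltas": [[0,-0.02,-0.74,0,0],[0,0,-0.74,0,0],[0,0,-0.74,0,0],[0,0,-0.72,0,0],[0,0,0,0.8,0],[0,0,0,0.8,0],[0,0,0,0.8,0],[0,0,0,0.7,0],[0,0,0,0.4,0],[0,0,0,0.15,0],[0,0,0,0,0],[-1,0,0,0,0],[-1,0,0,0,0],[-1,0,0,0,0],[-1,0,0,0,0],[-1,0,0,0,0]]}' 30
python3 rel.py .498 -.3256 .087 117.7
```

```text
clock: 16.5
tcp_pos: [0.4988, -0.3262, 0.0891]
orientation: [0.001, 0.518, 0.855, -0.0]
wrist_force: [-0.4, 1.3, 6.0]
finger_gap: 0.0152
grip_force: 30.7
t 16.5 yaw 117.56 q6 0.376 tz [ 0.0017 -0.0016 -1.    ] pos [ 0.4988 -0.3262  0.0891] shift units [ 0.024 -0.011  0.053] roll units -0.014
F [-0.37  1.28  6.01] T [0.048 0.103 0.028] gap 0.0152 grip 30.7
```

```bash
python3 -m handwheel '{"deltas": [[-1,0,-0.1,-0.03,0],[-1,0,-0.1,0,0]]}'; python3 -m handwheel '{"deltas": [[-1,0,-0.1,0,0],[-1,0,-0.1,0,0]]}'
python3 rel.py .437 -.3585 .089 117.7
```

```text
clock: 16.75
tcp_pos: [0.4911, -0.3293, 0.0891]
orientation: [0.0, 0.518, 0.855, 0.0]
wrist_force: [0.7, 0.3, 1.3]
finger_gap: 0.0159
grip_force: 30.2
clock: 17.0
tcp_pos: [0.4839, -0.3333, 0.0892]
orientation: [0.0, 0.518, 0.855, 0.0]
wrist_force: [1.0, 1.4, 0.6]
finger_gap: 0.0153
grip_force: 30.1
t 17.0 yaw 117.55 q6 0.35 tz [ 3.e-04 -1.e-04 -1.e+00] pos [ 0.4839 -0.3333  0.0892] shift units [-0.018 -1.331  0.003] roll units -0.015
F [1.   1.37 0.6 ] T [ 0.017 -0.309 -0.019] gap 0.0153 grip 30.1
```

```bash
python3 -m handwheel '{"deltas": [[-1,0,-0.2,0,0],[-1,0,-0.2,0,0],[-1,0,-0.2,0,0],[-1,0,-0.2,0,0],[-1,0,-0.2,0,0],[-1,0,-0.2,0,0],[-1,0,-0.1,0,0],[-1,0,0,0,0]]}'; python3 rel.py .437 -.3585 .089 117.7
python3 -m handwheel '{"deltas": [[-0.2,0,0,0,0],[0,0,0,0,0],[0,0,0,0,0],[0,0,0,0,0],[0,0,0,-0.4,0],[0,0,0,-0.8,0],[0,0,0,-0.8,0],[0,0,0,-0.8,0],[0,0,0,-0.8,0],[0,0,0,0,0]]}'
python3 - <<'E'
from h import *
c=cam('top');cv2.imwrite('pics/e.png',c['frame'][...,::-1])
c=cam('wrist');cv2.imwrite('pics/w3.png',c['frame'][...,::-1]);P=cloud(c)
hsv=cv2.cvtColor(c['frame'],cv2.COLOR_RGB2HSV);z=P[...,2]
m=(z>.004)&(z<.016)&(hsv[...,0]>12)&(hsv[...,0]<35)&(hsv[...,1]>60)&(np.hypot(P[...,0]-.46,P[...,1]+.34)<.13)
print(m.sum(),cv2.minAreaRect((P[m][:,:2]*1000).astype(np.float32)),np.percentile(z[m],[5,50,95]))
d=(P[m][:,:2]-[.6012,-.2715])@[.885,.465];print('rear edge vs stud',np.percentile(d,99.5))
print(status.get_state()['clock'])
E
python3 red.py
```

```text
clock: 18.0
tcp_pos: [0.4372, -0.3575, 0.0892]
orientation: [-0.0, 0.519, 0.855, -0.001]
wrist_force: [-1.5, -1.6, 2.0]
finger_gap: 0.015
grip_force: 30.4
t 18.0 yaw 117.51 q6 0.264 tz [-1.2e-03 -7.0e-04 -1.0e+00] pos [ 0.4372 -0.3575  0.0892] shift units [-0.02  -0.016  0.004] roll units -0.019
F [-1.51 -1.57  1.97] T [-0.187  0.295 -0.056] gap 0.015 grip 30.4
clock: 19.25
tcp_pos: [0.4391, -0.3584, 0.2373]
orientation: [0.003, 0.518, 0.855, -0.001]
wrist_force: [-0.3, 0.3, -0.8]
finger_gap: 0.0429
grip_force: 0.0
11059 ((461.03790283203125, -342.0166015625), (128.54708862304688, 108.3746566772461), 27.70778465270996) [0.00830852 0.00954411 0.01161108]
rear edge vs stud -0.09343424227585147
19.35
red 0 [nan nan nan] px [nan nan]
jaw top z -0.0005
  return _methods._mean(a, axis=axis, dtype=dtype,
  ret = um.true_divide(
red.py:4: RuntimeWarning: Mean of empty slice.
  print('red',m.sum(),np.median(P[m],0).round(4),'px',np.argwhere(m).mean(0).round(2))
```

View pics/w3.png

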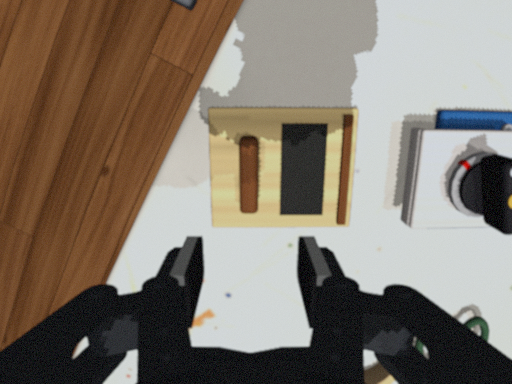

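The board, from (210,108) to (355,227), lies flat on the table. Its rear edge is about 93 mm in front of the stud, well clear of the jaw at (405,180), and the gripper is free above it.

```bash
python3 -c "
from workcell import hand_in
print(hand_in())"
```

```text
the job is handed in; nothing more can be done
None
```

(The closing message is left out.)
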